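Set the portion stop of the bakery cutting guide

ROBOT

A 7-joint arm with a two-finger parallel gripper is mounted at the origin on the work surface. World frame = base frame: x ahead of the robot, y to its left, z up, the work surface at z = 0. Lengths are in m, angles in rad, forces in N, time in s.
With the tool pointing down it reaches from about 0.4 to 0.9 m from the base axis. Payload 5.5 kg.
Tool frame: the origin (TCP) lies at the very end of the fingers, on their centre line; the grasp point (between the pads) lies env.grip_point_offset behind it (env.grip_point_offset is the distance from the TCP to the grasp point, in m); z points along the fingers, y is the direction in which the jaws open and shut (so a half turn about z gives the same grasp; the last joint's range is limited). The gripper opens to 92 mm and grips with 3 to 60 N. Pads are 19 mm wide; open, the fingers measure 130 mm over their backs; the gripper's body (75 mm by 190 mm) begins 47 mm behind the grasp point.
Start: joints at [-1.032, 0.501, -0.427, 1.55, 0.221, 1.138, -0.21], TCP at [0.177, 0.625, 0.227] pointing down, gripper open.
Joint ranges: [-2.88, 2.88], [-0.31, 2.03], [-1.54, 1.56], [0.2, 2.42], [-1.41, 4.55], [0.19, 2.02], [-2.57, 2.57]. Speed limits (rad/s): [2.57, 2.57, 3.14, 3.14, 3.14, 3.14, 3.14].

INTERFACE

Orientations are given as a unit quaternion [w, x, y, z].
In Python, from workcell import env gives the robot as it stands.
- The arm moves only by the tool drive_tool, never from a script. Its argument "plan" is one flat list of numbers, 5 for each row, row after row: the closure, from 0 (fully open) to 1 (shut), then the shift along the tool's x, y, z in mm, then the turn about the tool's z in rad. A call has 1 to 5 rows; each row shifts and turns the commanded pose from where the row before left it, along the tool's axes as they then stand; what a row does not reach is not made up. A row lasts 1/10 s, in which the tool goes at most 50 mm and 8.59 degrees, less where a joint would pass 70% of its speed; a pose out of reach is approached as far as the arm can. A call is refused whole if a number of a shift passes 50 or a number of a turn 0.15, either way. A call with a gripper value outside its range is refused whole. The fingers move at their own pace and stop on an object; the grip force is fixed at half the most. Time passes only in rows, so rows that do not move let the fingers close. It gives the time, the measured TCP pose, the force and the opening at its end, in the units of the state.
- env.sense(): the state, without advancing time (a new reading comes with each control period).
- env.read_camera(name): name is "scene" or "side" or "wrist"; returns the picture (384x512x3 uint8, red, green, blue); there is no depth.
- env.camera_info(name): a dict with "fx", "fy", "cx", "cy" (pixels), "origin" and "orientation" of the camera in the world. Camera axes: x right, y down, z forward; pixel columns grow to the right and rows downward; lengths in m; the calibration is good to about 2 mm. A picture is of the moment at which its call begins: read the wrist's pose just before it. camera_info takes no time and is no camera call; for the wrist camera it gives the pose at the moment of the call.
- env.close_job(): hands the job in, once; it reports no verdict.
The state is a dict: "time": time; "qpos": joint angles; "joint_vel": joint speeds; "joint_torque": joint torques, N m; "eef_pos": TCP position; "tool_rot": TCP orientation; "wrist_force": force on the tool from outside, world axes, zero at the start; "torque": the same for the moment, N m; "gripper_width": finger opening in m.
Only numpy, scipy, OpenCV 4.12 (cv2) and the standard library are available. Lean on these libraries where they do the work, as an engineer would, in place of code of your own. Each camera call takes 0.05 s, during which the arm holds its last target.

TASK

Set the portion stop for the next batch: with your fingertips, push the orange stop along its rail to the notch beside the yellow tag, until its spring pin drops fully into that notch, and then let it stand there. Only push it: do not pinch the stop or handle the black knob of its pin, and leave the cookie, the jar and the cup where they are.

Things in the scene. Friction and masses are not known exactly. Their poses are not given: they have to be found in the camera images.
- guide: the cutting guide: a fixed brown wooden board 250 (its x) x 460 (its y) x 15 mm thick, origin at the centre of its underside on the counter. Along its own y runs a straight metal rail at board x = +65 mm, with three V notches at board y = -60, +10 and +60 mm; a black end block 45 mm high stands at each end of the rail (y = +-135 mm). A round tag lies on the board beside each notch
- stop (a joint): travel of the orange stop along the rail, in m, growing towards the board's +y, 0 to 0.18. The notches are at 0.03, 0.10 and 0.15; it starts between the first two. Sliding takes 2 to 3 N; the pin meets a notch's lip 7 mm before its centre and within 4 mm pulls the stop to the centre by itself, so the push drops to nothing; to leave a notch takes 8 N or more. It cannot be lifted off or turned
- stop_top (a point): a point on the top edge of the stop's upright orange fence; beside it is a good place to push. The fence is a plate 12 mm thick (along board y: each face 6 mm from this point), reaching along board x from 62 mm on the -x side to 83 mm on the +x side of this point; its top is 58 mm and its underside 16 mm above the counter (board's top at 15 mm)
- stop_pointer (a point): the point on the board, 108 mm to +x of the board's middle, that the stop's small black pointer shows; at a notch it lies over the centre of that notch's tag
- index_pin (a joint): height of the stop's spring pin, in m: about -0.001 to 0 when dropped into a notch, about 0.004 when riding on the rail between notches
- stop_left: the half of the stop on the board's +y side (its face is pushed to move the stop towards -y); its origin lies on the board's centre line x = 0, at the level of the counter, in the middle plane of the fence
- stop_right: the half of the stop on the board's -y side (its face is pushed to move the stop towards +y); origin as for stop_left
- pin_knob: the black round knob (16 mm across) of the spring pin on the carriage, 95 mm to board +x of stop_top; the carriage is the stop's wider part, 40 mm long along the rail, 58 mm high. The knob rises to 79 mm above the counter; not to be handled; origin at the centre of the pin's tip, 25 mm below the knob
- tag_yellow: the yellow round tag, 20 mm across, 4 mm high, lying beside the notch to be used; fixed; origin at the centre of its underside. Which tag lies at which notch varies
- tag_red: the red tag, same size, beside another notch
- tag_blue: the blue tag, same size, beside another notch
- cookie: a teal cookie with brown icing, 72 mm across, 28 mm high, lying loose on the board's +y end; origin at the centre of its underside; leave alone
- jar: a jar with a white lid, 60 mm across, 85 mm high, on the counter off the board's -y end; origin at its foot; leave alone
- cup: a steel cup, 72 mm across, 85 mm high, on the counter off the board's +y end; origin at its foot; leave alone

How it is judged:
At the end, for the whole second after the job is handed in: The stop stands still with its pointer within 4 mm of the centre of the yellow tag and its pin dropped into that notch (less than 1.2 mm up); the cookie, jar and cup are upright within 20 mm of where they were (horizontal distance between stop_pointer and tag_yellow below 0.004 m and value of joint index_pin below 0.0012 m and velocity of joint stop between -0.005 and 0.005 m/s and distance of each of cookie, jar, cup from where it was at the start of the episode below 0.02 m and angle between each of cookie, jar, cup's own z axis and vertical below 0.2 rad); the robot touches nothing.
It fails at once if the stop is pinched (fingers press on both of its halves at once) (contact force between the fingers and stop_left above 1.5 N and contact force between the fingers and stop_right above 1.5 N).
It fails at once if the pin's knob is handled (contact force between the fingers and pin_knob above 1.5 N).
It fails at once if the cookie is pushed away, lifted or tipped (distance of cookie from where it was at the start of the episode above 0.02 m or angle between cookie's own z axis and vertical above 0.3 rad).
It fails at once if the jar is pushed away, lifted or tipped (distance of jar from where it was at the start of the episode above 0.02 m or angle between jar's own z axis and vertical above 0.3 rad).
It fails at once if the cup is pushed away, lifted or tipped (distance of cup from where it was at the start of the episode above 0.02 m or angle between cup's own z axis and vertical above 0.3 rad).
It also fails if it takes over 35 s, if anything falls off the work surface, if the arm or the gripper's body presses on something with over 40 N, if the wrist force passes 120 N, or if a joint passes its speed limit or range.

## Working session

There is one attempt and no reset: what is moved stays moved. The work goes in short steps, Python scripts to look and compute and a tool call to move; the robot and the scene stay as the last step left them, time stands still between calls to the robot, and variables do not carry over. Pictures are saved under pics/ and viewed, and the job is handed in when it is done.

Besides the shell and the picture viewer there is one more tool, called after "Call:" in YAML: its name, and indented under it one key for each argument. drive_tool: Moves the arm, as the interface text tells. Its arguments: {"type":"object","properties":{"plan":{"type":"array","items":{"type":"number"}}},"required":["plan"]}

```bash
mkdir -p pics; cat > h.py <<'E'
import numpy as np, cv2
from scipy.spatial.transform import Rotation as R
from workcell import env
def rot(q): return R.from_quat([q[1],q[2],q[3],q[0]]).as_matrix()
def ray(info,u,v,z):
    d=rot(info['orientation'])@np.array([(u-info['cx'])/info['fx'],(v-info['cy'])/info['fy'],1])
    o=np.array(info['origin']); return o+d*(z-o[2])/d[2]
def proj(info,p):
    c=rot(info['orientation']).T@(np.array(p)-np.array(info['origin']))
    return info['fx']*c[0]/c[2]+info['cx'],info['fy']*c[1]/c[2]+info['cy']
E
python3 - <<'E'
from h import *
s=env.sense(); print(s)
for n in ['scene','side']:
    im=env.read_camera(n); i=env.camera_info(n); print(n,i)
    cv2.imwrite(f'pics/{n}0.png',im[:,:,::-1]); 
E
```

```text
{'time': 0.0, 'qpos': array([-1.03176734,  0.50185142, -0.42674494,  1.55145182,  0.22084178,
        1.13830875, -0.21032005]), 'joint_vel': array([ 0.00032783, -0.00092097,  0.00050913, -0.00139111, -0.00027764,
       -0.00155822,  0.00089088]), 'joint_torque': array([ 2.87705498e-04, -5.66585791e+01, -5.81588253e+00, -2.79127496e+01,
       -6.85121189e-02,  3.09490529e-02,  1.83412903e-04]), 'eef_pos': array([0.17691591, 0.62472799, 0.22567128]), 'tool_rot': array([-1.37823096e-04,  1.37471631e-01,  9.90505220e-01, -9.69668380e-04]), 'wrist_force': array([0.5246839 , 0.06362825, 0.25667056]), 'torque': array([ 0.00787312, -0.04006827, -0.00831672]), 'gripper_width': 0.09169049252746192}
scene {'fx': 430.39052029390166, 'fy': 430.39052029390166, 'cx': 267.17034261305423, 'cy': 188.8662783602885, 'origin': array([ 1.37167142, -0.24254238,  0.71232711]), 'orientation': array([-0.35812266,  0.72966166,  0.51814459, -0.26621085])}
side {'fx': 367.2542154782865, 'fy': 367.2542154782865, 'cx': 252.72704194019, 'cy': 190.38003375480716, 'origin': array([ 0.37751186, -0.55927471,  0.71797609]), 'orientation': array([-0.35567338,  0.9189622 , -0.16074485,  0.0562673 ])}
```

View pics/scene0.png

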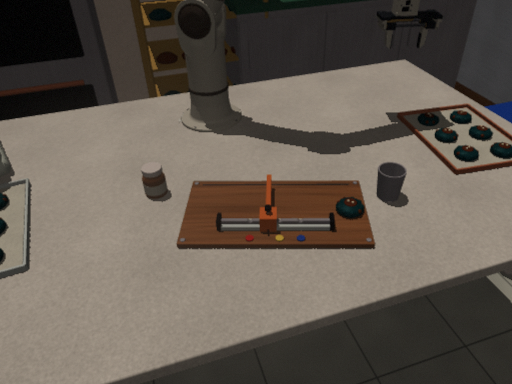

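View pics/side0.png

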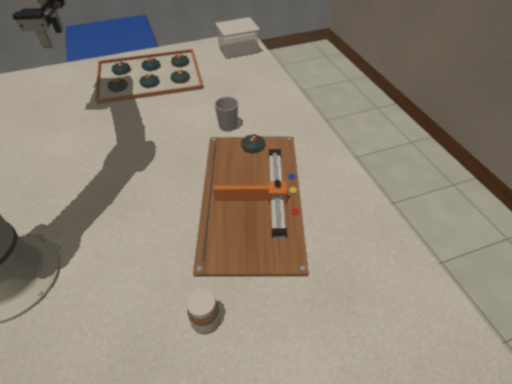

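The scene view shows the red, yellow and blue tags at (249,238), (279,238) and (301,238), and the orange fence at about (268,195). In the side view, yellow is at (293,190) and the fence at about (243,192). Yellow lies at the middle notch, so I push towards board +y. Next I measure positions.

```bash
cat > m.py <<'E'
from h import *
def comps(im,mask,box,mn=6):
    m=np.zeros_like(mask);x0,y0,x1,y1=box;m[y0:y1,x0:x1]=mask[y0:y1,x0:x1]
    n,l,st,c=cv2.connectedComponentsWithStats(m.astype(np.uint8)*255)
    return [(c[k],st[k]) for k in range(1,n) if st[k][4]>=mn],l
def masks(im):
    h=cv2.cvtColor(im,cv2.COLOR_RGB2HSV);H,S,V=[h[...,k].astype(int) for k in range(3)]
    return dict(yellow=(H>20)&(H<35)&(S>150)&(V>110),red=((H<5)|(H>172))&(S>190)&(V>120),blue=(H>105)&(H<130)&(S>130)&(V>70),
      orange=(H>=4)&(H<14)&(S>205)&(V>110))
E
python3 - <<'E'
from m import *
boxes=dict(scene=(180,170,380,250),side=(195,130,310,275))
for n in boxes:
    im=cv2.imread(f'pics/{n}0.png')[:,:,::-1].copy(); i=env.camera_info(n)
    for k,m in masks(im).items():
        cs,l=comps(im,m,boxes[n])
        for c,st in cs: print(n,k,c.round(1),st,ray(i,*c,0.019).round(4))
    x0,y0,x1,y1=boxes[n]; c=cv2.resize(im[y0:y1,x0:x1,::-1],None,fx=4,fy=4,interpolation=cv2.INTER_CUBIC); cv2.imwrite(f'pics/{n}0z.png',c)
E
```

```text
scene yellow [279.  237.6] [276 235   8   6  34] [0.6841 0.0072 0.019 ]
scene red [249.1 237.2] [246 235   7   5  28] [ 0.6593 -0.058   0.019 ]
scene blue [300.5 237.4] [297 235   8   5  29] [0.7006 0.0543 0.019 ]
side yellow [292.7 189.6] [289 187   8   6  38] [0.6803 0.0077 0.019 ]
side blue [291.4 175.9] [290 175   4   3  11] [0.697  0.0541 0.019 ]
```

```bash
ls pics
```

```text
scene0.png
scene0z.png
side0.png
side0z.png
```

View pics/scene0z.png

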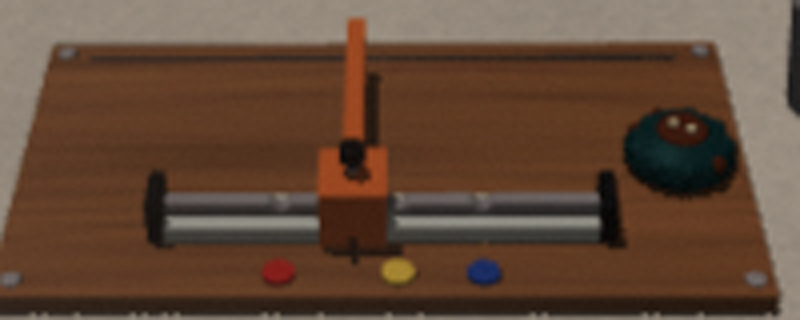

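View pics/side0z.png

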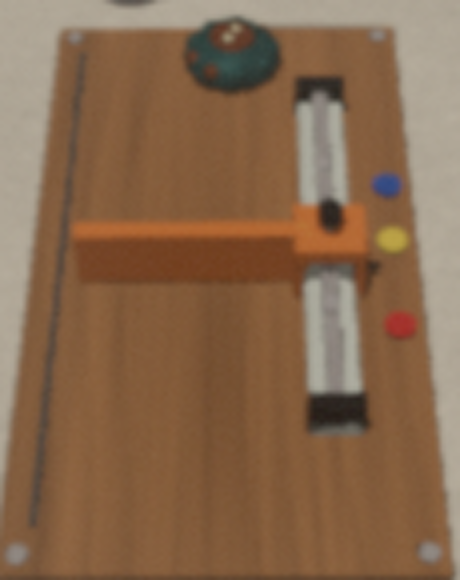

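```bash
python3 - <<'E'
from m import *
for n,pts in dict(scene=[(268,190),(268,215)],side=[(230,192),(250,190),(275,190)]).items():
    im=cv2.imread(f'pics/{n}0.png'); h=cv2.cvtColor(im,cv2.COLOR_BGR2HSV)
    for u,v in pts: print(n,u,v,h[v,u])
E
```

```text
scene 268 190 [ 10 199 154]
scene 268 215 [  9 199 128]
side 230 192 [ 11 175 118]
side 250 190 [ 11 182 118]
side 275 190 [ 12 178 181]
```

```bash
python3 - <<'E'
from m import *
cams={n:env.camera_info(n) for n in('scene','side')}
y=np.array([.682,.0075]); 
a=np.deg2rad(-20.2)
# board axes from screws near corners (zoom px -> px), z=.016
S={'scene':[(180+x/4,170+v/4) for x,v in[(66,53),(700,51),(756,279),(10,279)]],'side':[(195+x/4,130+v/4) for x,v in[(16,553),(75,37),(377,35),(430,552)]]}
for n in S:
    P=np.array([ray(cams[n],u,v,.016)[:2] for u,v in S[n]]); c=P.mean(0); by=(P[1]+P[2]-P[0]-P[3]);L=np.linalg.norm(by)/2;by/=2*L
    bx=np.array([by[1],-by[0]]); print(n,'centre',c.round(4),'yaw',np.degrees(np.arctan2(-by[0],by[1])).round(2),'L',L.round(4))
    im=cv2.imread(f'pics/{n}0.png')[:,:,::-1].copy()
    f=lambda u,v,z:(lambda d:np.array([d@bx,d@by]).round(4))(ray(cams[n],u,v,z)[:2]-c)
    pts={'scene':{'yel':(279,237.6,.019),'red':(249.1,237.2,.019),'blue':(300.5,237.4,.019),'fence end topL':(180+348/4,170+20/4,.058),'fence end topR':(180+366/4,170+20/4,.058),'fenceL':(180+343/4,170+145/4,.058),'fenceR':(180+364/4,170+145/4,.058),'pointer tip':(180+354/4,170+262/4,.02),'knobtop':(180+352/4,170+147/4,.079),'carrL':(180+318/4,170+195/4,.058),'carrR':(180+388/4,170+195/4,.058),'cookie':(350,208,.02)},
     'side':{'yel':(292.7,189.6,.019),'blue':(291.4,175.9,.019),'fence near top':(195+77/4,130+237/4,.058),'fence far top':(195+73/4,130+222/4,.058),'near at carr':(195+290/4,130+236/4,.058),'far at carr':(195+290/4,130+221/4,.058),'carr near L':(195+294/4,130+252/4,.058),'carr far L':(195+296/4,130+205/4,.058),'carr near R':(195+366/4,130+252/4,.058),'knobtop':(195+331/4,130+205/4,.079),'pointer':(195+378/4,130+268/4,.02)}}[n]
    for k,p in pts.items(): print('  ',k,f(*p))
s=env.sense();M=rot(s['tool_rot']);print(M.round(3),env.grip_point_offset)
E
```

```text
scene centre [0.5801 0.0351] yaw -19.79 L 0.4334
   yel [0.1075 0.0089]
   red [ 0.1061 -0.0608]
   blue [0.1068 0.0589]
   fence end topL [-0.09  -0.022]
   fence end topR [-0.09   -0.0101]
   fenceL [ 0.04   -0.0226]
   fenceR [ 0.04 -0.01]
   pointer tip [ 0.1014 -0.0156]
   knobtop [ 0.0675 -0.0164]
   carrL [ 0.0856 -0.0361]
   carrR [0.0857 0.0044]
   cookie [0.0012 0.1875]
side centre [0.5763 0.0341] yaw -19.7 L 0.4323
   yel [0.1069 0.0102]
   blue [0.1069 0.0595]
   fence near top [-0.0892 -0.0225]
   fence far top [-0.0925 -0.01  ]
   near at carr [ 0.0405 -0.0228]
   far at carr [ 0.0409 -0.0103]
   carr near L [ 0.0426 -0.0359]
   carr far L [0.0449 0.0032]
   carr near R [ 0.0859 -0.0362]
   knobtop [ 0.0649 -0.017 ]
   pointer [ 0.0969 -0.0159]
[[-0.962  0.272 -0.001]
 [ 0.272  0.962 -0.002]
 [ 0.    -0.002 -1.   ]] 0.0188
```

Call:
drive_tool:
  plan: [1, 0, 0, 0, 0.069, 1, -35, -30, 0, 0, 1, -35, -30, 0, 0, 1, -35, -30, 0, 0, 1, -35, -30, 0, 0]

```text
time: 0.6
eef_pos: [0.2687, 0.4632, 0.2262]
tool_rot: [-0.0, 0.171, 0.985, -0.0]
wrist_force: [1.0, -0.1, -0.1]
gripper_width: 0.0564
```

Call:
drive_tool:
  plan: [1, -35, -30, 0, 0, 1, -35, -30, 0, 0, 1, -35, -30, 0, 0, 1, -35, -30, 0, 0, 1, -35, -30, 0, 0]

```text
time: 1.1
eef_pos: [0.3826, 0.2629, 0.2266]
tool_rot: [-0.0, 0.172, 0.985, -0.0]
wrist_force: [0.7, 0.2, 0.6]
gripper_width: 0.0166
```

Call:
drive_tool:
  plan: [1, -35, -30, 0, 0, 1, -35, -30, 0, 0, 1, -35, -30, 0, 0, 1, -35, -30, 0, 0, 1, -35, -30, 0, 0]

```text
time: 1.6
eef_pos: [0.4966, 0.0628, 0.2266]
tool_rot: [-0.0, 0.171, 0.985, -0.0]
wrist_force: [0.8, 1.1, 0.3]
gripper_width: 0.0003
```

Call:
drive_tool:
  plan: [1, -35, -30, 0, 0, 1, -35, -30, 0, 0, 1, 0, 0, 0, 0]

```text
time: 1.9
eef_pos: [0.5437, -0.0235, 0.2264]
tool_rot: [0.001, 0.176, 0.984, -0.002]
wrist_force: [-0.3, 0.7, 0.2]
gripper_width: 0.0007
```

```bash
cat > pose.py <<'E'
from h import *
s=env.sense(); t=s['eef_pos']; a=np.deg2rad(-19.75); bx=np.array([np.cos(a),np.sin(a)]); by=np.array([-np.sin(a),np.cos(a)])
d=t[:2]-np.array([.578,.0347]); M=rot(s['tool_rot'])
print('t',s['time'],'board x,y mm',(d@bx*1e3).round(1),(d@by*1e3).round(1),'z',(t[2]*1e3).round(1),'tool y vs by deg',np.degrees(np.arctan2(M[1,1],M[0,1])-np.arctan2(by[1],by[0])).round(2),'F board',(s['wrist_force'][:2]@np.array([bx,by]).T).round(2),s['wrist_force'][2].round(2),'w',s['gripper_width'])
E
python3 pose.py; python3 - <<'E'
from h import *
cv2.imwrite('pics/w1.png',env.read_camera('wrist')[:,:,::-1]); cv2.imwrite('pics/s1.png',env.read_camera('side')[:,:,::-1])
E
```

```text
t 1.9 board x,y mm -12.6 -66.4 z 226.4 tool y vs by deg -0.57 F board [-0.55  0.51] 0.23 w 0.0006814609677994071
```

View pics/w1.png

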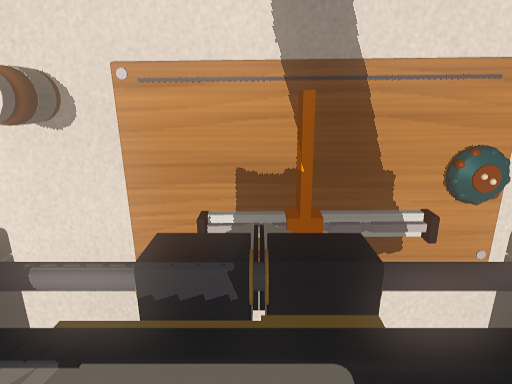

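View pics/s1.png

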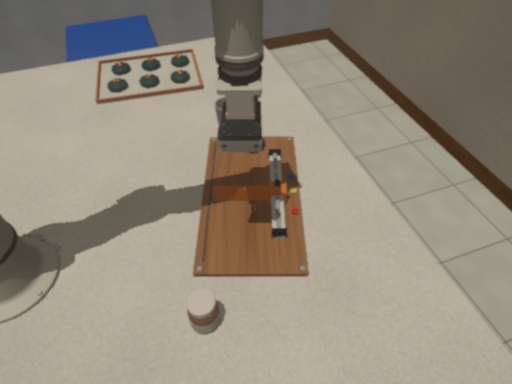

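The wrist view shows the closed fingers at (258,280), well on the -y side of the fence (x≈307). They are clear of the knob. I descend.

Call:
drive_tool:
  plan: [1, 0, 0, 45, 0, 1, 0, 0, 45, 0, 1, 0, 0, 45, 0, 1, 0, 0, 40, 0, 1, 0, 0, 16, 0]

```text
time: 2.5
eef_pos: [0.5378, -0.0131, 0.0318]
tool_rot: [-0.004, 0.17, 0.985, 0.0]
wrist_force: [0.2, -0.0, 0.2]
gripper_width: 0.0007
```

```bash
python3 - <<'E'
from h import *
cv2.imwrite('pics/s2.png',cv2.resize(env.read_camera('side')[120:280,180:340,::-1],None,fx=3.5,fy=3.5,interpolation=cv2.INTER_CUBIC)); cv2.imwrite('pics/w2.png',env.read_camera('wrist')[:,:,::-1])
E
python3 pose.py
```

```text
t 2.6 board x,y mm -21.1 -58.7 z 32.8 tool y vs by deg 0.15 F board [-0.58  0.53] 0.97 w 0.00041700249369608003
```

View pics/s2.png

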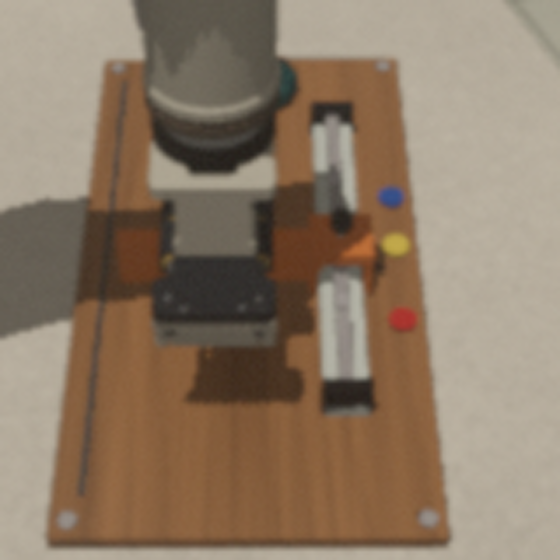

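View pics/w2.png

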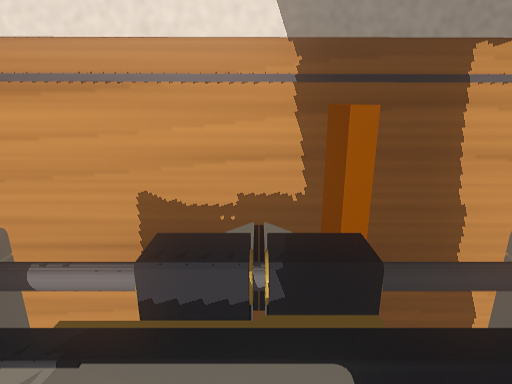

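The side and wrist views show the fingers down beside the fence with a visible gap. I approach the fence face and then push in small steps.

Call:
drive_tool:
  plan: [1, 0, 8, 0, 0, 1, 0, 5, 0, 0, 1, 0, 3, 0, 0, 1, 0, 3, 0, 0, 1, 0, 3, 0, 0]

```text
time: 3.1
eef_pos: [0.5497, 0.0041, 0.0367]
tool_rot: [0.001, 0.172, 0.985, -0.001]
wrist_force: [-2.4, -5.7, 4.7]
gripper_width: 0.0004
```

```bash
python3 pose.py
```

```text
t 3.1 board x,y mm -16.3 -38.4 z 36.7 tool y vs by deg -0.04 F board [-0.33 -6.17] 4.71 w 0.00039685599671074627
```

Call:
drive_tool:
  plan: [1, 0, 3, 0, 0, 1, 0, 3, 0, 0, 1, 0, 3, 0, 0, 1, 0, 3, 0, 0, 1, 0, 0, 0, 0]

```text
time: 3.6
eef_pos: [0.5538, 0.0159, 0.0361]
tool_rot: [0.0, 0.172, 0.985, -0.0]
wrist_force: [0.1, -2.2, 0.8]
gripper_width: 0.0003
```

```bash
python3 pose.py;  python3 - <<'E'
from h import *
cv2.imwrite('pics/s3.png',cv2.resize(env.read_camera('scene')[170:250,180:380,::-1],None,fx=4,fy=4,interpolation=cv2.INTER_CUBIC))
E
```

```text
t 3.6 board x,y mm -16.4 -25.9 z 36.1 tool y vs by deg -0.05 F board [ 0.86 -1.99] 0.84 w 0.0002867925262781977
```

View pics/s3.png

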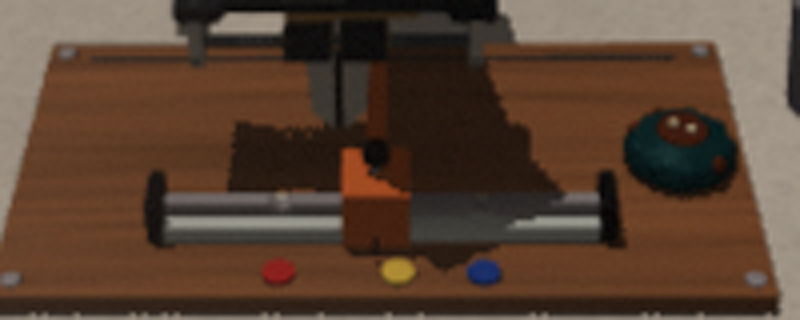

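The stop moves with the push: the carriage has shifted from 318 to 342 in the zoomed picture, about 13 mm, with about 12 mm to go. I continue in small steps.

Call:
drive_tool:
  plan: [1, 0, 2, 0, 0, 1, 0, 2, 0, 0, 1, 0, 2, 0, 0, 1, 0, 1, 0, 0, 1, 0, 0, 0, 0]

```text
time: 4.15
eef_pos: [0.5554, 0.0246, 0.0354]
tool_rot: [-0.0, 0.171, 0.985, 0.001]
wrist_force: [0.1, 0.0, -0.1]
gripper_width: 0.0007
```

```bash
python3 pose.py;  python3 - <<'E'
from h import *
cv2.imwrite('pics/s4.png',cv2.resize(env.read_camera('scene')[170:250,180:380,::-1],None,fx=4,fy=4,interpolation=cv2.INTER_CUBIC))
E
```

```text
t 4.15 board x,y mm -17.8 -17.1 z 35.4 tool y vs by deg 0.07 F board [0.08 0.07] -0.05 w 0.0006590869520402117
```

View pics/s4.png

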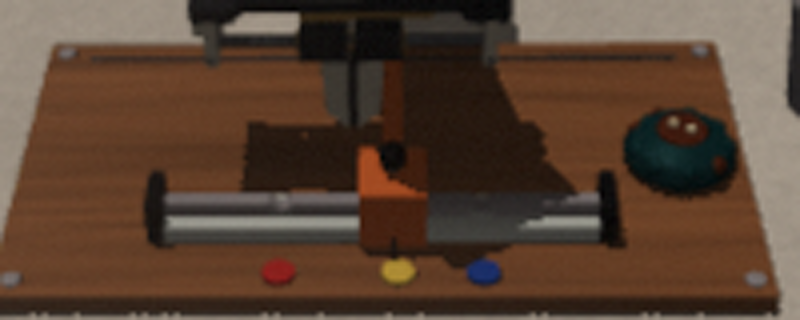

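```bash
cat > meas.py <<'E'
import sys
from h import *
def meas(imgname,off,sc=4):
    i=env.camera_info('scene'); a=np.deg2rad(-19.75); bx=np.array([np.cos(a),np.sin(a)]); by=np.array([-np.sin(a),np.cos(a)])
    return lambda x,v,z:(lambda d:np.array([d@bx*1e3,d@by*1e3]).round(1))(ray(i,180+x/sc,170+v/sc,z)[:2]-np.array([.5801,.0351]))
E
python3 - <<'E'
from meas import *
f=meas(0,0)
for nm,ed,pt in (('s0',(318,388),(354,262)),('s3',(342,410),(376,255)),('s4',(359,427),(394,257))):
    print(nm,[f(e,195,.058) for e in ed],f(*pt,.02))
print(f(398,271,.019))
im0=cv2.imread('pics/scene0z.png');
for nm in ('scene0z','s3','s4'):
    g=cv2.imread(f'pics/{nm}.png').astype(int); row=g[200:235].mean(0)[:,2]-g[200:235].mean(0)[:,0]
    h=np.where(row>30)[0]; h=h[(h>300)&(h<480)]; print(nm,h.min(),h.max())
    l,r=h.min(),h.max(); print(f(l,217,.045),f(r,217,.045))
E
```

```text
s0 [array([ 85.6, -36.2]), array([85.7,  4.3])] [101.4 -15.7]
s3 [array([ 85.6, -22.3]), array([85.7, 17. ])] [95.5 -2.9]
s4 [array([ 85.6, -12.4]), array([85.7, 26.9])] [97.2  7.7]
[108.  10.]
scene0z 319 385
[ 90.1 -35.8] [90.1  2.5]
s3 342 409
[ 90.1 -22.4] [90.2 16.5]
s4 359 426
[ 90.1 -12.6] [90.2 26.3]
```

The contact force has dropped to nothing, but the carriage centre measures about 7 mm, against about 10 mm for the tag. It may be settling or just short, so I push a little further.

Call:
drive_tool:
  plan: [1, 0, 1.5, 0, 0, 1, 0, 1, 0, 0, 1, 0, 0, 0, 0]

```text
time: 4.5
eef_pos: [0.5564, 0.026, 0.0356]
tool_rot: [-0.0, 0.171, 0.985, 0.0]
wrist_force: [0.7, 0.0, -0.3]
gripper_width: 0.0004
```

```bash
cat > look.py <<'E'
from meas import *
nm=sys.argv[1]; f=meas(0,0)
g=cv2.resize(env.read_camera('scene')[170:250,180:380,::-1],None,fx=4,fy=4,interpolation=cv2.INTER_CUBIC); cv2.imwrite(f'pics/{nm}.png',g); g=g.astype(int)
row=g[200:235].mean(0)[:,2]-g[200:235].mean(0)[:,0]
h=np.where(row>30)[0]; h=h[(h>300)&(h<480)]; l,r=h.min(),h.max(); print(l,r,f(l,217,.045),f(r,217,.045))
E
python3 pose.py; python3 look.py s5; python3 pose.py
```

```text
t 4.5 board x,y mm -17.4 -15.5 z 35.6 tool y vs by deg 0.04 F board [0.66 0.29] -0.34 w 0.00044592679429748426
364 431 [90.1 -9.6] [90.2 29.2]
t 4.55 board x,y mm -17.3 -15.7 z 35.6 tool y vs by deg 0.02 F board [0.11 0.22] -0.68 w 0.0004795324454647746
```

View pics/s5.png

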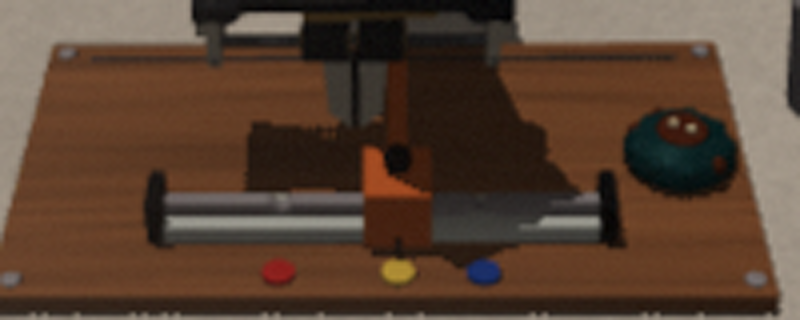

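The carriage centre is now at 9.8 mm, the pointer (398,245) lines up with the yellow tag (398,271), and there is no push force, so the pin has pulled the stop in. I back off and rise.

Call:
drive_tool:
  plan: [1, 0, -10, 0, 0, 1, 0, -20, 0, 0, 1, 0, 0, -40, 0, 1, 0, 0, -45, 0, 1, 0, 0, -45, 0]

```text
time: 5.05
eef_pos: [0.5453, -0.0042, 0.1667]
tool_rot: [-0.001, 0.172, 0.985, -0.0]
wrist_force: [1.5, 0.4, -0.8]
gripper_width: 0.0003
```

Call:
drive_tool:
  plan: [1, -40, -20, -20, 0, 1, 40, -20, -20, 0, 1, 40, 0, 0, 0, 1, 40, 0, 0, 0, 1, 0, 0, 0, 0]

```text
time: 5.55
eef_pos: [0.4517, -0.0129, 0.2047]
tool_rot: [-0.003, 0.171, 0.985, -0.0]
wrist_force: [0.4, -0.2, -0.2]
gripper_width: 0.0008
```

```bash
python3 pose.py; python3 look.py s6; python3 - <<'E'
from h import *
cv2.imwrite('pics/d6.png',cv2.resize(env.read_camera('side')[100:340,180:340,::-1],None,fx=2.4,fy=2.4,interpolation=cv2.INTER_CUBIC))
E
python3 pose.py
```

```text
t 5.55 board x,y mm -102.8 -87.5 z 204.7 tool y vs by deg 0.05 F board [ 0.43 -0.02] -0.17 w 0.000789523102221036
364 430 [90.1 -9.6] [90.2 28.6]
t 5.65 board x,y mm -97.4 -86.7 z 206.0 tool y vs by deg -0.01 F board [0.32 0.56] 0.55 w 0.0006587206832291148
```

View pics/s6.png

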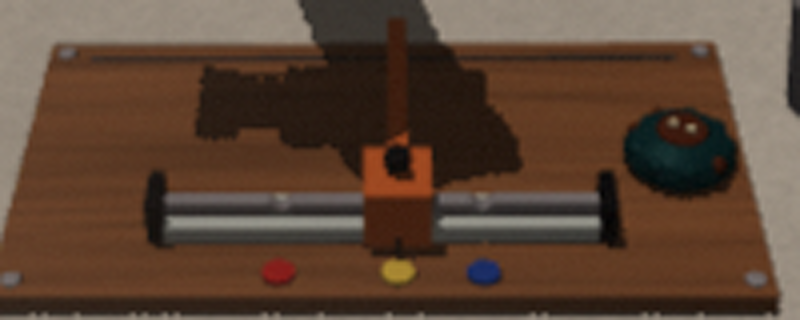

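View pics/d6.png

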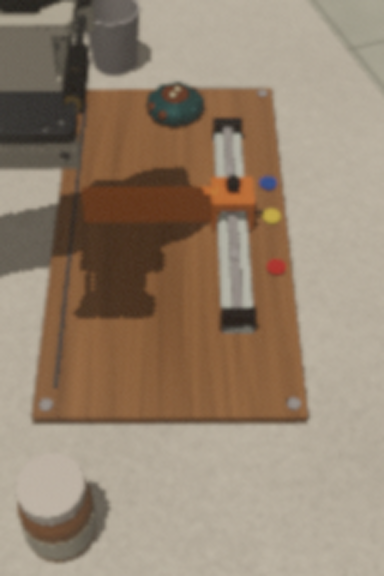

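Both views show the arm clear, the pointer over the yellow tag, and the cookie, jar and cup undisturbed. I check the pin's drop from the knob's height in the pictures, then hand in.

```bash
python3 - <<'E'
from meas import *
i=env.camera_info('scene')
a=np.deg2rad(-19.75); bx=np.array([np.cos(a),np.sin(a)]); by=np.array([-np.sin(a),np.cos(a)])
for nm,y in(('scene0z',-16.3),('s5',9.7),('s6',9.7)):
    g=cv2.imread(f'pics/{nm}.png').max(2); x0=352 if nm=='scene0z' else 398
    m=np.zeros_like(g);m[130:185,x0-18:x0+19]=(g[130:185,x0-18:x0+19]<40)
    ys,xs=np.nonzero(m); print(nm,'dark v',ys.min(),ys.max(),np.median(ys),'n',len(ys))
    for z in(.071,.075,.079):
        p=np.array([.5801,.0351])+bx*.065+by*y/1e3; u,v=proj(i,[*p,z]); print('  z',z,'v',round((v-170)*4,1),end='')
    print()
E
python3 -c "
from h import *
env.close_job()"
```

```text
scene0z dark v 130 170 153.0 n 547
  z 0.071 v 154.9  z 0.075 v 149.6  z 0.079 v 144.3
s5 dark v 130 173 156.0 n 802
  z 0.071 v 154.8  z 0.075 v 149.5  z 0.079 v 144.1
s6 dark v 130 173 158.0 n 610
  z 0.071 v 154.8  z 0.075 v 149.5  z 0.079 v 144.1
the job is handed in; nothing more can be done
```

I pushed the orange stop about 26 mm towards board +y with the backs of the closed fingertips. It now stands at the middle notch, beside the yellow tag. I then backed off, raised the arm clear and handed the job in at about 5.7 s.

Last checks:
- **Position:** the carriage centre measured about 9.5–9.8 mm along the board, and the yellow tag about 9–10 mm. The pointer sits over the tag in the picture, and the stop did not shift when I withdrew.
- **Push force:** it was about 2 to 6 N while the stop was sliding. Just before the notch it dropped to nothing, and the stop ran slightly ahead of the fingers.
- **Pin:** the knob looks about 5 zoomed pixels lower than at the start, which fits a drop of about 4 mm. This is a coarse reading: the dark mask also caught other dark pixels, so the pin height was not measured precisely.
- **Other objects:** the cookie, the jar and the cup looked undisturbed in the last pictures. I judged this by eye only and did not measure their positions.
- **One disagreement:** when the force first dropped, the stop still measured 7 mm, about 3 mm short. A further push of about 2.5 mm brought it to centre.

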